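Fit a roller truck over its drive pin and hold it home for the clip

ROBOT

A 6-joint arm with a two-finger parallel gripper is mounted at the origin on the work surface. World frame = base frame: x ahead of the robot, y to its left, z up, the work surface at z = 0. Lengths are in m, angles in rad, forces in N, time in s.
With the tool pointing down it reaches from about 0.375 to 0.975 m from the base axis. Payload 3.8 kg.
Tool frame: the origin (TCP) lies at the very end of the fingers, on their centre line; the grasp point (between the pads) lies bot.hold_point_z behind it (bot.hold_point_z is the distance from the TCP to the grasp point, in m); z points along the fingers, y is the line along which they close (so a half turn about z gives the same grasp; the last joint's range is limited). The gripper opens to 85 mm and grips with 20 to 120 N. Pads are 22 mm wide; open, the fingers measure 114 mm over their backs; the gripper's body (76 mm by 85 mm) begins 54 mm behind the grasp point. The pads swing forward as they close: fully open they stand 13 mm farther back than shut.
Start: joints at [1.101, 0.264, 1.604, -0, 1.274, -0.037], TCP at [0.283, 0.613, 0.231] pointing down, gripper open.
Joint ranges: [-2.63, 2.63], [-0.94, 2.18], [0.31, 2.57], [-1.31, 4.45], [0, 2.66], [-2.55, 2.55]. Speed limits (rad/s): [2.57, 2.57, 3.14, 3.14, 3.14, 3.14].

INTERFACE

Orientations are given as a rotation vector (axis times angle).
In Python, from workcell import bot gives the robot as it stands.
- The arm moves only by the shell command python3 jog.py 'ROWS' [OPENING] [FORCE]. ROWS is a JSON list of rows, 1 to 5 of them, each of 4 numbers: dx, dy, dz in shares of the most that a row can go, 1 being 62.5 mm, then a turn about the tool's z in units of 0.25 rad; each row shifts and turns the commanded pose from where the row before left it, along the tool's axes as they then stand; what a row does not reach is not made up. A row lasts 1/8 s, in which the tool goes at most 0.0625 m and 0.188 rad, less where a joint would pass 70% of its speed; a pose out of reach is approached as far as the arm can. OPENING is the opening from 0.0 (shut) to 1.0 (fully open), set as the command begins (- or left out keeps the last). The fingers move at their own pace and stop on an object; FORCE is the grip in N (left out, the last holds). Time passes only in rows, so rows that do not move let the fingers close. It prints the time, the measured TCP pose, the force, the opening and the grip force at its end. Input that does not fit is refused with a message, and nothing moves.
- bot.read_state(): the state, without advancing time (a new reading comes with each control period).
- bot.read_camera(name): name is "side" or "top" or "wrist"; returns the picture (400x640x3 uint8, red, green, blue); there is no depth.
- bot.camera_info(name): a dict with "intrinsics" (3x3 intrinsics, pixels), "extrinsics" (4x4, takes a point from camera to world coordinates). Camera axes: x right, y down, z forward; pixel columns grow to the right and rows downward; lengths in m; the calibration is good to about 2 mm. A picture is of the moment at which its call begins: read the wrist's pose just before it. camera_info takes no time and is no camera call; for the wrist camera it gives the pose at the moment of the call.
- bot.finish_job(): hands the job in; it is judged then, once.
The state is a dict: "time": time; "q": joint angles; "joint_vel": joint speeds; "joint_torque": joint torques, N m; "tool_pos": TCP position; "tcp_rot": TCP orientation; "wrist_force": force on the tool from outside, world axes, zero at the start; "torque": the same for the moment, N m; "width": opening from 0.0 (shut) to 1.0 (fully open); "grip_force": force on a finger pad.
Only numpy, scipy, OpenCV 4.12 (cv2) and the standard library are available. Lean on these libraries where they do the work, as an engineer would, in place of code of your own. Each camera call takes 0.05 s, during which the arm holds its last target. There are 200 camera calls.

TASK

Fit the loose truck (the small wheel with the knurled brass collar) on the bare upper end of the ink roller in the stand, collar up: turn it until the hidden keyway in its underside drops over the drive pin, then push it fully home against its spring. Finish while still holding it pushed home, so that I can slip in the retaining clip, and leave everything else on the bench where it is.

Things in the scene. Friction and masses are not known exactly. Their poses are not given: they have to be found in the camera images.
- truck: The loose truck, a rigid wheel standing on the bench, 36 mm tall, 0.1 to 0.2 kg. Lower 16 mm: black rubber tyre, diameter 42 mm; above it, 16 to 36 mm: knurled brass collar, diameter 32 mm, for gripping. Bore right through along its axis, diameter 13.6 mm. Origin: centre of the underside; z up along the bore.
- keyway (a point): Middle of the truck's underside (same point as its origin). A blind keyway, hidden inside the tyre and not visible from above or the side, crosses the underside through the axis: 7 mm wide, 23 mm long, 14 mm deep. It fits the pin at two positions half a turn apart, within about 8 degrees either way; its direction is not given: find it by turning with a light downward push, up to half a turn.
- shoulder (a point): Centre of the steel shoulder at the upper end of the bare roller, 204 mm above the bench; z up, yaw as the stand. Height of the truck's underside above this point: 14 mm while it rests on the pin, 8 mm once it has dropped over the pin onto the spring washer, 2 mm when pushed fully home. The roller is clamped and cannot turn.
- pin (a point): Middle of the steel drive pin, 12 mm above the shoulder on the roller's axis. The pin, diameter 4 mm, goes straight across the shaft, 20 mm from end to end (it sticks out both sides). Its direction varies and is not given by this frame, whose yaw is that of the stand.
- shaft_end (a point): Top end of the bare steel shaft, 52 mm above the shoulder, 256 mm above the bench. The shaft is 12 mm in diameter; its last 8 mm taper to 6 mm. z up.
- washer (a joint): How far the spring washer (brass, diameter 28 mm, round the shaft between shoulder and pin) is pushed down: 0 free, its top 8 mm above the shoulder; 0.006 m at its stop, truck fully home. It takes 3 N to start it and 7 N to reach the stop, and it springs back when let go.
- stand: Wooden roller stand screwed to the bench, block 90 x 220 x 30 mm, origin at the centre of its underside, long side along its y. Two upright rollers stand on it at y = -60 mm (the bare one, end at 256 mm above the bench) and y = +60 mm (finished: truck and clip already on, same height, leave alone). Rollers are 42 mm in diameter.
- stick: Bystander: steel composing stick with some type in it, 55 x 200 mm, 25 mm high, long side along its y. Origin: centre of its underside.
- ink_tin: Bystander: closed ink tin, diameter 76 mm, 55 mm high, origin at the centre of its underside.
- quoin_key: Bystander: T-shaped steel quoin key lying flat, about 85 x 75 mm, 14 mm high, origin on the bench near its middle.
- gauge: Bystander: roller setting gauge (small disc on a bar with a wooden handle) lying flat, about 140 mm long along its x, 12 mm high, origin on the bench near its middle.

How it is judged:
At the end, for the whole second after the job is handed in: Truck on the bare roller end, collar up (within 6 degrees, 3 mm of the axis), keyed over the pin, spring washer down at least 4.5 of its 6 mm, truck underside under 4.5 mm above the shoulder; fingers still on it with over 2 N; at rest (value of joint washer above 0.0045 m and z of truck in the frame of shoulder below 0.0045 m and horizontal distance between truck and shoulder below 0.003 m and angle between truck's own z axis and vertical below 0.1 rad and contact force between the fingers and truck above 2 N and linear speed of truck below 0.02 m/s); the arm keeps its last pose, push and grip.
It fails at once if the composing stick is moved by more than 15 mm (distance of stick from where it was at the start of the episode above 0.015 m).
It fails at once if the ink tin is moved by more than 15 mm (distance of ink_tin from where it was at the start of the episode above 0.015 m).
It fails at once if the quoin key is moved by more than 15 mm (distance of quoin_key from where it was at the start of the episode above 0.015 m).
It fails at once if the roller gauge is moved by more than 15 mm (distance of gauge from where it was at the start of the episode above 0.015 m).
It also fails if it takes over 72 s, if anything falls off the work surface, if the arm or the gripper's body presses on something with over 40 N, if the wrist force passes 120 N, or if a joint passes its speed limit or range.

## Working session

There is one attempt and no reset: what is moved stays moved. The work goes in short steps, Python scripts to look and compute and a shell command to move; the robot and the scene stay as the last step left them, time stands still between calls to the robot, and variables do not carry over. Pictures are saved under pics/ and viewed, at most 10 in all, crops included, and the job is handed in when it is done.

```bash
ls; mkdir -p pics; cat > h.py <<'E'
import numpy as np, cv2
from workcell import bot
from scipy.spatial.transform import Rotation as R
def px2w(cam,u,v,z):
    i=bot.camera_info(cam);K=np.array(i["intrinsics"]);T=np.array(i["extrinsics"])
    d=T[:3,:3]@np.linalg.inv(K)@[u,v,1];o=T[:3,3];return o+d*(z-o[2])/d[2]
def w2px(cam,p):
    i=bot.camera_info(cam);K=np.array(i["intrinsics"]);T=np.linalg.inv(np.array(i["extrinsics"]))
    c=K@(T[:3,:3]@p+T[:3,3]);return c[:2]/c[2]
def snap(cam,name):
    im=bot.read_camera(cam);cv2.imwrite(f"pics/{name}.png",cv2.cvtColor(im,cv2.COLOR_RGB2BGR));return im
E
python3 - <<'E'
from h import *
snap("top","top0");snap("side","side0")
s=bot.read_state();print(s["tool_pos"],s["tcp_rot"],R.from_rotvec(s["tcp_rot"]).as_matrix().round(3),bot.hold_point_z,s["time"],s["wrist_force"])
for c in("top","side"):print(bot.camera_info(c))
E
```

```text
jog.py
pics
workcell.py
[0.28279408 0.61215768 0.2300563 ] [-0.67446249 -3.06779181  0.00312769] [[-0.908  0.419 -0.001]
 [ 0.419  0.908 -0.002]
 [ 0.    -0.002 -1.   ]] 0.0187 0.1 [-0.61437736  0.28171187  0.40796923]
{'intrinsics': array([[467.40953381,   0.        , 319.81030629],
       [  0.        , 467.40953381, 200.63943899],
       [  0.        ,   0.        ,   1.        ]]), 'extrinsics': array([[-0.00306598, -0.9941699 ,  0.10778132,  0.47829447],
       [-0.99999245,  0.00330558,  0.00204443,  0.0447905 ],
       [-0.00238879, -0.10777424, -0.99417252,  1.26790432],
       [ 0.        ,  0.        ,  0.        ,  1.        ]])}
{'intrinsics': array([[421.7788402 ,   0.        , 318.8157352 ],
       [  0.        , 421.7788402 , 206.92297883],
       [  0.        ,   0.        ,   1.        ]]), 'extrinsics': array([[ 0.99906785, -0.03854299,  0.01943887,  0.57683412],
       [-0.03965509, -0.64153258,  0.76607011, -0.70228771],
       [-0.01705597, -0.76612687, -0.642463  ,  0.78133221],
       [ 0.        ,  0.        ,  0.        ,  1.        ]])}
```

View pics/top0.png

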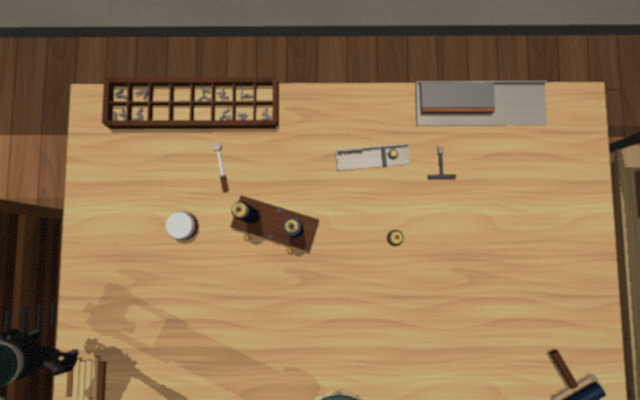

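View pics/side0.png

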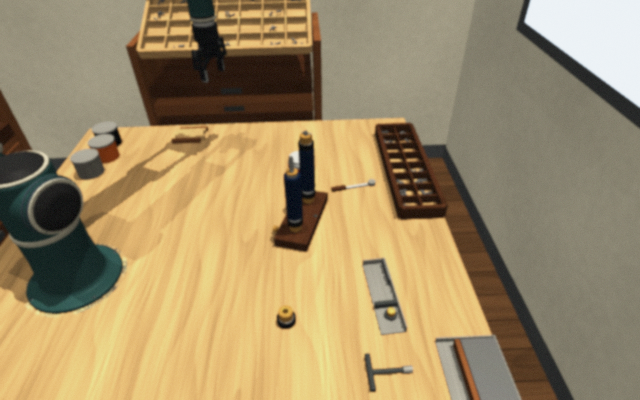

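The top view shows the truck at about (396,237) and the stand's rollers at (241,210) and (292,227). In the side view the truck is at (286,316) and the roller tops at (292,172) and (306,135). I'll enlarge the stand and truck to tell which roller is bare.

```bash
python3 - <<'E'
from h import *
a=cv2.imread("pics/top0.png");b=cv2.imread("pics/side0.png")
r=lambda im,u,v:cv2.resize(im[v-30:v+30,u-40:u+40],(400,300),interpolation=cv2.INTER_CUBIC)
cv2.imwrite("pics/c1.png",np.vstack([np.hstack([r(a,270,220),r(a,396,237)]),np.hstack([r(b,300,160),r(b,286,316)])]))
print(px2w("top",396,237,.036),px2w("side",286,311,.036))
for u,v in((241,210),(292,227)):print(px2w("top",u,v,.25))
print(px2w("side",292,172,.25),px2w("side",306,135,.25))
E
```

```text
[ 0.51507356 -0.1525967   0.036     ] [ 0.51596152 -0.15386905  0.036     ]
[0.56863342 0.21927781 0.25      ]
[0.53111329 0.10761811 0.25      ]
[0.53924354 0.05315042 0.25      ] [0.57231859 0.20872592 0.25      ]
```

View pics/c1.png

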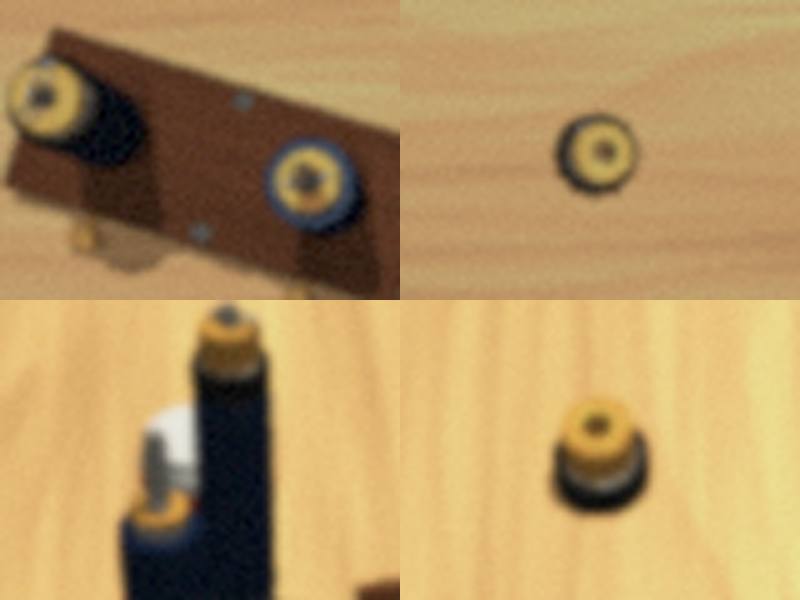

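The bare roller is the near one, on the right in the top view, with its shaft end at about (291,157) in the side view. The truck's collar top is at (396.4,237.4) in the top view and (285.4,311.4) in the side view. I'll raise the tool and go over to the truck.

The rows are not in the units I measure in: shifts go in shares of 62.5 mm and turns go in units of 0.25 rad. I convert before sending: -0.0427 m is -0.6832, -0.038 m is -0.608.

```bash
python3 jog.py '[[0, 0, -0.8, 0], [0, 0, -0.8, 0], [-0.608, -0.6832, 0, 0], [-0.608, -0.6832, 0, 0], [-0.608, -0.6832, 0, 0]]'
python3 jog.py '[[-0.608, -0.6832, 0, 0], [-0.608, -0.6832, 0, 0], [-0.608, -0.6832, 0, 0], [-0.608, -0.6832, 0, 0], [-0.608, -0.6832, 0, 0]]'
python3 jog.py '[[-0.608, -0.6832, 0, 0], [-0.608, -0.6832, 0, 0], [-0.608, -0.6832, 0, 0], [-0.608, -0.6832, 0, 0], [-0.608, -0.6832, 0, 0]]'
python3 jog.py '[[-0.608, -0.6832, 0, 0], [0, 0, 0, 0.6], [0, 0, 0, 0], [0, 0, 0, 0]]'
python3 - <<'E'
from h import *
s=bot.read_state();print(s["q"],s["tool_pos"],R.from_rotvec(s["tcp_rot"]).as_matrix().round(3),s["wrist_force"],s["time"])
for c,a,b in(("top",(396.4,237.4,.036),(292.6,227.4,.204)),("side",(285.4,311.4,.036),(291,156.5,.256))):print(px2w(c,*a),px2w(c,*b))
snap("wrist","w1");print(bot.camera_info("wrist"))
print(w2px("wrist",np.array([.515,-.153,.036])))
E
```

```text
time: 0.72
tool_pos: [0.333, 0.4469, 0.3308]
tcp_rot: [0.673, 3.069, -0.001]
wrist_force: [1.0, 0.5, 0.7]
width: 1.0
grip_force: 0.0
time: 1.35
tool_pos: [0.4157, 0.1733, 0.331]
tcp_rot: [-0.674, -3.068, 0.0]
wrist_force: [0.5, 0.0, 0.5]
width: 1.001
grip_force: 0.0
time: 1.98
tool_pos: [0.4987, -0.1002, 0.3309]
tcp_rot: [-0.675, -3.068, -0.0]
wrist_force: [1.4, 0.4, 0.3]
width: 1.001
grip_force: 0.0
time: 2.48
tool_pos: [0.5151, -0.1525, 0.331]
tcp_rot: [-0.898, -3.01, -0.0]
wrist_force: [-0.1, 0.6, 0.0]
width: 1.001
grip_force: 0.0
[-3.34360836e-01 -4.49989767e-02  1.76329034e+00  1.11195562e-04
  1.42389994e+00 -1.32527503e+00] [ 0.51507351 -0.15253864  0.33098775] [[-0.837  0.548 -0.001]
 [ 0.548  0.837  0.   ]
 [ 0.001 -0.    -1.   ]] [-0.13227198  0.59921929  0.01397415] 2.475
[ 0.51402197 -0.15362571  0.036     ] [0.53258579 0.10908869 0.204     ]
[ 0.5147053  -0.15482776  0.036     ] [0.53685191 0.1055448  0.256     ]
{'intrinsics': array([[295.10757348,   0.        , 321.34914073],
       [  0.        , 295.10757348, 205.69443049],
       [  0.        ,   0.        ,   1.        ]]), 'extrinsics': array([[ 5.49432176e-01,  7.93613997e-01,  2.61344806e-01,
         4.48844742e-01],
       [ 8.35538102e-01, -5.21637406e-01, -1.72541290e-01,
        -1.06908153e-01],
       [-6.03956481e-04,  3.13163279e-01, -9.49699108e-01,
         4.72490700e-01],
       [ 0.00000000e+00,  0.00000000e+00,  0.00000000e+00,
         1.00000000e+00]])}
[320.07413567 165.33283513]
```
View pics/w1.png

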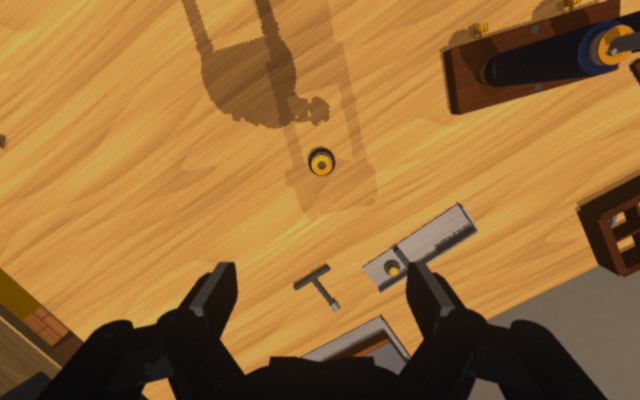

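In the wrist view the truck is at about (321,162), close to the predicted (320,165). I'll refine that by segmenting the brass.

```bash
python3 - <<'E'
from h import *
from scipy.optimize import least_squares
# fit bore centre (top face) from dark hole & brass ring
for cam,f,(u,v) in(("wrist","w1",(321,161)),("top","top0",(396,237)),("side","side0",(286,314))):
    im=cv2.imread(f"pics/{f}.png")[v-16:v+17,u-16:u+17].astype(int)
    hsv=cv2.cvtColor(im.astype(np.uint8),cv2.COLOR_BGR2HSV)
    dark=hsv[...,2]<90; 
    n,l,st,c=cv2.connectedComponentsWithStats(dark.astype(np.uint8))
    for k in range(1,n):
        p=c[k]+[u-16,v-16]; print(cam,st[k],p.round(2),px2w(cam,*p,.036).round(4),px2w(cam,*p,.008).round(4))
    hull=dark.copy(); 
    cs,_=cv2.findContours(dark.astype(np.uint8),cv2.RETR_EXTERNAL,cv2.CHAIN_APPROX_NONE)
    m=max(cs,key=cv2.contourArea);(x,y),r=cv2.minEnclosingCircle(m);p=(x+u-16,y+v-16);print("enc",p,r,px2w(cam,*p,.01).round(4))
print(w2px("wrist",np.array([.5145,-.154,.0])),w2px("wrist",np.array([.5145,-.154,.036])))
a=cv2.imread("pics/w1.png");r=lambda u,v,k:cv2.resize(a[v-15*k:v+15*k,u-20*k:u+20*k],(400,300),interpolation=cv2.INTER_CUBIC)
cv2.imwrite("pics/c2.png",np.hstack([r(321,161,1),r(600,50,2)]))
E
```

```text
wrist [  4   3  26  20 150] [320.69 154.59] [ 0.5022 -0.1435  0.036 ] [ 0.5056 -0.1458  0.008 ]
enc (321.4275703430176, 160.869158744812) 13.096220016479492 [ 0.5142 -0.1501  0.01  ]
top [ 8 11 11 14 39] [390.67 239.82] [ 0.5077 -0.1384  0.036 ] [ 0.5084 -0.1426  0.008 ]
enc (394.0, 238.0) 7.211202621459961 [ 0.5132 -0.1513  0.01  ]
side [  7  18  18  12 105] [285.14 323.12] [ 0.5148 -0.1841  0.036 ] [ 0.5125 -0.1646  0.008 ]
enc (285.75, 320.5) 8.961824417114258 [ 0.5138 -0.1594  0.01  ]
[319.48852667 161.30642764] [319.32930381 165.42043552]
```

View pics/c2.png

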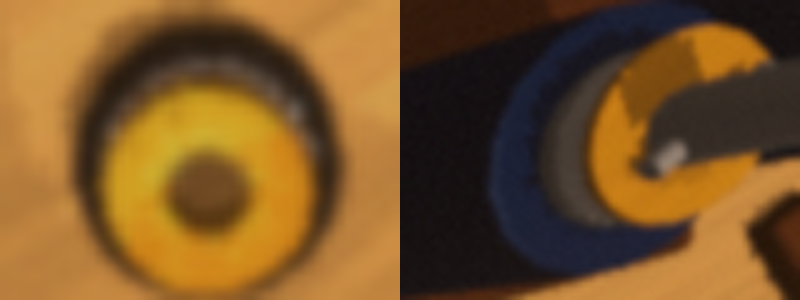

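The enlarged wrist view puts the collar centre at (321.8,165.1), within about 2 mm of the TCP axis. I'm descending to grip it.

```bash
python3 jog.py '[[0, 0, 0.96, 0], [0, 0, 0.96, 0], [0, 0, 0.96, 0], [0, 0, 0.96, 0], [0, 0, 0.64, 0]]'
python3 jog.py '[[0, 0, 0.32, 0], [0, 0, 0.224, 0], [0, 0, 0, 0], [0, 0, 0, 0]]'
python3 jog.py '[[0, 0, 0, 0], [0, 0, 0, 0], [0, 0, 0, 0], [0, 0, 0, 0], [0, 0, 0, 0]]' 0.0 30
python3 jog.py '[[0, 0, 0, 0], [0, 0, 0, 0], [0, 0, 0, 0], [0, 0, 0, 0]]'
```

```text
time: 3.15
tool_pos: [0.5136, -0.1515, 0.0485]
tcp_rot: [-0.897, -3.008, -0.0]
wrist_force: [1.0, -0.2, 0.1]
width: 1.002
grip_force: 0.0
time: 3.65
tool_pos: [0.5164, -0.1532, 0.0185]
tcp_rot: [0.901, 3.007, -0.0]
wrist_force: [-0.1, -0.3, 0.1]
width: 1.001
grip_force: 0.0
time: 4.28
tool_pos: [0.5157, -0.1532, 0.018]
tcp_rot: [0.902, 3.008, 0.0]
wrist_force: [-1.6, 0.7, 6.1]
width: 0.364
grip_force: 29.8
time: 4.78
tool_pos: [0.5157, -0.1532, 0.0179]
tcp_rot: [0.903, 3.009, 0.0]
wrist_force: [-2.0, 0.0, 5.8]
width: 0.366
grip_force: 29.8
```

To row units: -0.06 m is -0.96, -0.04 m is -0.64.

```bash
python3 jog.py '[[0, 0, -0.64, 0], [0, 0, -0.96, 0], [0, 0, -0.96, 0], [0, 0, -0.96, 0], [0, 0, -0.96, 0]]' - 45
python3 jog.py '[[0, 0, -0.48, 0], [0.208, 0.72, 0, 0], [0.208, 0.72, 0, 0], [0.208, 0.72, 0, 0], [0.208, 0.72, 0, 0]]'
python3 jog.py '[[0.24, 0.72, 0, 0], [0, 0, 0, 0], [0, 0, 0, 0], [0, 0, 0, 0]]'
python3 - <<'E'
from h import *
s=bot.read_state();print(s["q"],s["tool_pos"],R.from_rotvec(s["tcp_rot"]).as_matrix().round(3),s["wrist_force"],s["time"])
snap("wrist","w2")
for p in((.5326,.1091,.204),(.535,.107,.256),(.535,.107,.212)):print(w2px("wrist",np.array(p)))
E
```

```text
time: 5.4
tool_pos: [0.5146, -0.1529, 0.2983]
tcp_rot: [-0.902, -3.008, 0.0]
wrist_force: [0.8, -0.5, -2.8]
width: 0.357
grip_force: 44.8
time: 6.02
tool_pos: [0.5708, 0.0271, 0.3262]
tcp_rot: [-0.903, -3.008, 0.001]
wrist_force: [-0.3, -0.1, -2.3]
width: 0.359
grip_force: 44.9
time: 6.52
tool_pos: [0.5829, 0.0706, 0.3269]
tcp_rot: [-0.904, -3.008, 0.001]
wrist_force: [-0.1, -0.7, -1.8]
width: 0.359
grip_force: 45.1
[ 7.83534323e-02  5.40213902e-02  1.67122323e+00 -4.13348419e-04
  1.41709429e+00 -9.08380890e-01] [0.58289322 0.07059954 0.32686851] [[-0.834  0.551 -0.001]
 [ 0.551  0.834 -0.   ]
 [ 0.    -0.001 -1.   ]] [-0.08609037 -0.71384755 -1.82461487] 6.525
[324.76540854 129.04793078]
[324.8793469  138.58449534]
[324.34664242 133.5272775 ]
```

View pics/w2.png

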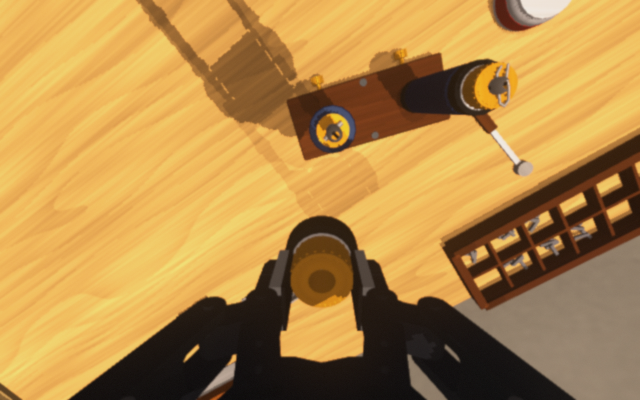

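The wrist view shows the shaft at about (334,131), with the pin across it, and the held truck's bore at about (322,282). I'll zoom in on both.

```bash
python3 - <<'E'
from h import *
a=cv2.imread("pics/w2.png");r=lambda u,v,w:cv2.resize(a[v-w:v+w,u-w:u+w],(400,400),interpolation=cv2.INTER_CUBIC)
cv2.imwrite("pics/c3.png",np.hstack([r(333,130,25),r(322,260,50)]))
E
```

```text
(no output)
```

View pics/c3.png

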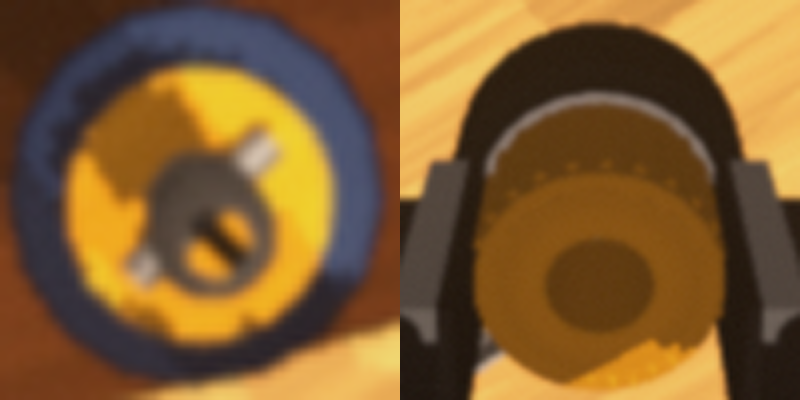

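```bash
python3 - <<'E'
from h import *
s=bot.read_state();Rm=R.from_rotvec(s["tcp_rot"]).as_matrix();t=np.array(s["tool_pos"])
b=px2w("wrist",322,281.25,t[2]+.018);print("bore",b,Rm.T@(b-t))
for p in((332.4,129.1,.204),(335.1,135.4,.256),(333,130.6,.212)):
    w=px2w("wrist",*p);print(w.round(4),(Rm.T@(w-t)).round(4),(Rm.T@(w-b)).round(4))
E
```

```text
bore [0.58271521 0.07282903 0.34510041] [ 0.00149972  0.00176925 -0.01800069]
[0.5363 0.1146 0.204 ] [0.0632 0.0111 0.1231] [0.0617 0.0093 0.1411]
[0.5371 0.1142 0.256 ] [0.0623 0.0112 0.0711] [0.0608 0.0094 0.0891]
[0.537  0.1144 0.212 ] [0.0625 0.0113 0.1151] [0.061  0.0095 0.1331]
```

```bash
python3 jog.py '[[0.24, 0.128, 0.32, 0], [0.224, 0, 0.32, 0], [0, 0, 0, 0], [0, 0, 0, 0]]'
python3 - <<'E'
from h import *
s=bot.read_state();print(s["tool_pos"],s["wrist_force"],s["time"])
a=snap("wrist","w3")[...,::-1]
snap("side","s3")
for p in((.5358,.113,.204),(.5358,.113,.256)):
    print(w2px("wrist",np.array(p)))
b=cv2.imread("pics/s3.png")
u,v=w2px("side",np.array([.54,.1,.26])).astype(int);print(u,v)
cv2.imwrite("pics/c4.png",np.hstack([cv2.resize(a[60:310,220:420],(400,500),interpolation=cv2.INTER_CUBIC),cv2.resize(b[v-50:v+50,u-40:u+40],(400,500),interpolation=cv2.INTER_CUBIC)]))
E
```

```text
time: 7.08
tool_pos: [0.5641, 0.0935, 0.2883]
tcp_rot: [0.903, 3.007, 0.001]
wrist_force: [0.7, -0.3, -1.5]
width: 0.362
grip_force: 45.1
[0.56410162 0.09353998 0.28828637] [ 0.68438468 -0.31894175 -1.50042393] 7.075
[319.60625324 170.28383517]
[319.20049183 187.50271639]
292 156
```

View pics/c4.png

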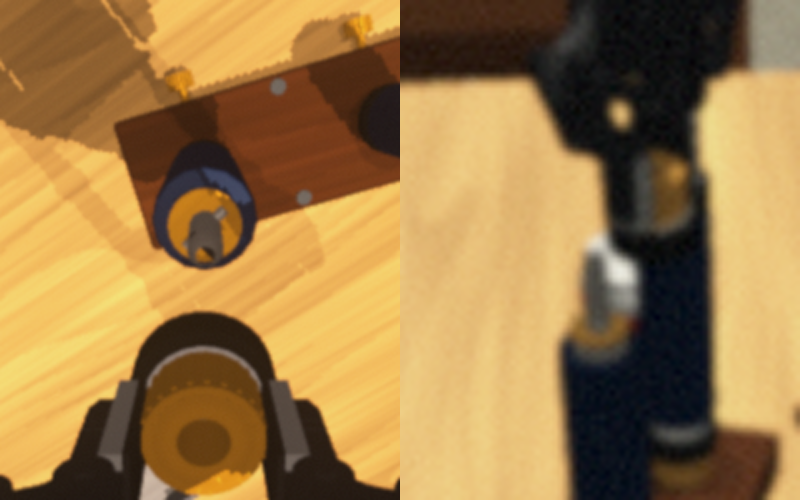

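The wrist crop puts the shaft end at pixel (322.5,186), the roller rim centre at (322.5,168) and the truck bore at (321.5,281).

```bash
python3 - <<'E'
from h import *
s=bot.read_state();Rm=R.from_rotvec(s["tcp_rot"]).as_matrix();t=np.array(s["tool_pos"])
b=px2w("wrist",321.5,281,t[2]+.018);print("bore",b,Rm.T@(b-t))
for p in((322.5,168,.204),(322.5,186,.256)):
    w=px2w("wrist",*p);print(w.round(4),(Rm.T@(w-t)).round(4),(Rm.T@(w-b)).round(4))
w=px2w("side",292,154.5,.256);print("side",w,Rm.T@(w-t))
E
```

```text
bore [0.56398006 0.09592113 0.30675019] [ 0.00160704  0.00154441 -0.01800118]
[0.5355 0.1159 0.204 ] [0.0365 0.0024 0.0847] [0.0349 0.0008 0.1027]
[0.5361 0.1152 0.256 ] [0.0356 0.0022 0.0327] [0.034  0.0007 0.0507]
side [0.5390431  0.11369401 0.256     ] [0.03231638 0.00256003 0.03268624]
```

```bash
python3 jog.py '[[0.272, 0.0112, 0, 0], [0.272, 0, 0, 0], [0, 0, 0, 0], [0, 0, 0.192, 0], [0, 0, 0, 0]]'
python3 jog.py '[[0, 0, 0.08, 0], [0, 0, 0.08, 0], [0, 0, 0, 0]]'
```

```text
time: 7.8
tool_pos: [0.5345, 0.1134, 0.2734]
tcp_rot: [-0.902, -3.007, 0.002]
wrist_force: [0.0, -0.2, -2.2]
width: 0.359
grip_force: 45.1
time: 8.18
tool_pos: [0.5356, 0.1132, 0.2647]
tcp_rot: [0.903, 3.009, -0.001]
wrist_force: [1.7, -1.3, -2.3]
width: 0.361
grip_force: 45.1
```

```bash
python3 jog.py '[[0, 0, 0.096, 0], [0, 0, 0.096, 0], [0, 0, 0, 0]]'
python3 jog.py '[[0, 0, 0.096, 0], [0, 0, 0.096, 0], [0, 0, 0, 0]]'
```

```text
time: 8.55
tool_pos: [0.5357, 0.1132, 0.2526]
tcp_rot: [0.902, 3.009, -0.001]
wrist_force: [3.1, -3.5, -4.1]
width: 0.358
grip_force: 45.0
time: 8.93
tool_pos: [0.5358, 0.1132, 0.2407]
tcp_rot: [0.902, 3.008, -0.001]
wrist_force: [4.8, -3.6, -3.5]
width: 0.359
grip_force: 45.0
```

To row units: 0.003 m is 0.048, -0.001 m is -0.016.

```bash
python3 jog.py '[[-0.016, 0, 0.048, 0], [0, 0, 0, 0], [0, 0, 0, 0]]'
python3 jog.py '[[0, 0, 0.032, 0], [0, 0, 0, 0], [0, 0, 0, 0]]'
```

```text
time: 9.3
tool_pos: [0.5359, 0.1132, 0.2377]
tcp_rot: [-0.902, -3.008, 0.0]
wrist_force: [1.7, -1.7, -3.3]
width: 0.358
grip_force: 45.1
time: 9.68
tool_pos: [0.536, 0.1132, 0.2361]
tcp_rot: [-0.902, -3.009, 0.0]
wrist_force: [1.5, -1.7, -2.6]
width: 0.358
grip_force: 45.1
```

To row units: 0.0015 m is 0.024, -0.0003 m is -0.0048.

```bash
python3 jog.py '[[-0.0048, 0, 0.024, 0], [0, 0, 0, 0], [0, 0, 0, 0]]'
python3 jog.py '[[0, 0, 0.024, 0], [0, 0, 0, 0], [0, 0, 0, 0]]'
```

```text
time: 10.05
tool_pos: [0.5364, 0.1131, 0.2356]
tcp_rot: [0.902, 3.009, 0.001]
wrist_force: [-2.9, -0.9, 5.5]
width: 0.356
grip_force: 45.8
time: 10.42
tool_pos: [0.5366, 0.1131, 0.2354]
tcp_rot: [0.902, 3.008, 0.001]
wrist_force: [-4.6, -1.6, 10.9]
width: 0.357
grip_force: 46.4
```

To row units: 0.08 rad is 0.32.

```bash
python3 jog.py '[[0, 0, 0, 0.32], [0, 0, 0, 0.32], [0, 0, 0, 0.32], [0, 0, 0, 0]]'
python3 jog.py '[[0, 0, 0, 0.32], [0, 0, 0, 0.32], [0, 0, 0, 0.32], [0, 0, 0, 0]]'
python3 jog.py '[[0, 0, 0, 0.32], [0, 0, 0, 0.32], [0, 0, 0, 0.32], [0, 0, 0, 0]]'
```

```text
time: 10.92
tool_pos: [0.5373, 0.1126, 0.2354]
tcp_rot: [1.256, 2.877, 0.001]
wrist_force: [-2.7, -2.2, 9.0]
width: 0.358
grip_force: 46.2
time: 11.42
tool_pos: [0.5371, 0.1124, 0.2354]
tcp_rot: [1.592, 2.706, 0.001]
wrist_force: [-3.1, -2.5, 9.8]
width: 0.359
grip_force: 46.3
time: 11.92
tool_pos: [0.5369, 0.1123, 0.2354]
tcp_rot: [1.904, 2.496, 0.0]
wrist_force: [-4.6, -3.5, 10.8]
width: 0.36
grip_force: 46.3
```

```bash
for i in 1; do
python3 jog.py '[[0, 0, 0, 0.32], [0, 0, 0, 0.32], [0, 0, 0, 0.32], [0, 0, 0, 0.32], [0, 0, 0, 0]]'
python3 jog.py '[[0, 0, 0, 0.32], [0, 0, 0, 0.32], [0, 0, 0, 0.32], [0, 0, 0, 0.32], [0, 0, 0, 0]]'
done
```

```text
time: 12.55
tool_pos: [0.5366, 0.1122, 0.2354]
tcp_rot: [2.278, 2.161, -0.0]
wrist_force: [-5.2, -3.7, 11.2]
width: 0.362
grip_force: 46.4
time: 13.18
tool_pos: [0.5364, 0.1122, 0.2351]
tcp_rot: [2.593, 1.771, -0.001]
wrist_force: [-5.4, -3.5, 10.3]
width: 0.357
grip_force: 46.3
```

```bash
python3 jog.py '[[0, 0, 0, 0.32], [0, 0, 0, 0.32], [0, 0, 0, 0]]'
python3 jog.py '[[0, 0, 0, 0.32], [0, 0, 0, 0.32], [0, 0, 0, 0]]'
python3 jog.py '[[0, 0, 0, 0.32], [0, 0, 0, 0.32], [0, 0, 0, 0]]'
```

```text
time: 13.55
tool_pos: [0.5358, 0.1125, 0.2333]
tcp_rot: [-2.727, -1.56, 0.002]
wrist_force: [-3.9, -2.9, 3.4]
width: 0.355
grip_force: 45.7
time: 13.92
tool_pos: [0.5358, 0.1127, 0.232]
tcp_rot: [-2.841, -1.339, 0.003]
wrist_force: [-2.5, -2.1, -2.2]
width: 0.357
grip_force: 45.2
time: 14.3
tool_pos: [0.5358, 0.1126, 0.2321]
tcp_rot: [-2.939, -1.109, 0.003]
wrist_force: [-1.8, -2.4, -3.3]
width: 0.359
grip_force: 45.1
```

To row units: 0.0015 m is 0.024, -0.08 rad is -0.32.

```bash
python3 jog.py '[[0, 0, 0, -0.32], [0, 0, 0, -0.16], [0, 0, 0.024, 0], [0, 0, 0, 0]]'
python3 jog.py '[[0, 0, 0.024, 0], [0, 0, 0.016, 0], [0, 0, 0.016, 0], [0, 0, 0, 0]]'
python3 jog.py '[[0, 0, 0.024, 0], [0, 0, 0.016, 0], [0, 0, 0.016, 0], [0, 0, 0, 0]]'
```

```text
time: 14.8
tool_pos: [0.5359, 0.1127, 0.2314]
tcp_rot: [-2.869, -1.28, 0.002]
wrist_force: [-3.7, -3.4, -2.0]
width: 0.357
grip_force: 45.3
time: 15.3
tool_pos: [0.536, 0.1127, 0.2291]
tcp_rot: [2.869, 1.28, -0.002]
wrist_force: [-6.5, -2.6, 4.7]
width: 0.361
grip_force: 45.8
time: 15.8
tool_pos: [0.5359, 0.1127, 0.2262]
tcp_rot: [2.869, 1.28, -0.001]
wrist_force: [-7.5, -3.7, 6.2]
width: 0.358
grip_force: 46.0
```

To row units: 0.001 m is 0.016.

```bash
python3 jog.py '[[0, 0, 0.016, 0], [0, 0, 0.016, 0], [0, 0, 0.016, 0], [0, 0, 0, 0]]'
python3 jog.py '[[0, 0, 0.016, 0], [0, 0, 0.016, 0], [0, 0, 0.016, 0], [0, 0, 0, 0]]'
```

```text
time: 16.3
tool_pos: [0.536, 0.1127, 0.224]
tcp_rot: [2.869, 1.28, -0.001]
wrist_force: [-9.8, -4.2, 10.5]
width: 0.36
grip_force: 46.3
time: 16.8
tool_pos: [0.536, 0.1127, 0.2238]
tcp_rot: [2.869, 1.28, 0.001]
wrist_force: [-15.3, -5.3, 22.2]
width: 0.361
grip_force: 47.5
```

The tool has hit a hard stop 11.6 mm below the pin-rest height, which is close to the expected 12 mm. I'll look once to check before handing in.

```bash
python3 jog.py '[[0, 0, 0, 0], [0, 0, 0, 0], [0, 0, 0, 0]]'
python3 - <<'E'
from h import *
a=snap("wrist","w5")[...,::-1];b=snap("side","s5")[...,::-1]
cv2.imwrite("pics/c5.png",np.hstack([cv2.resize(a[180:330,260:380],(400,500),interpolation=cv2.INTER_CUBIC),cv2.resize(b[115:215,252:332],(400,500),interpolation=cv2.INTER_CUBIC)]))
E
```

```text
time: 17.18
tool_pos: [0.536, 0.1127, 0.2238]
tcp_rot: [2.869, 1.28, 0.001]
wrist_force: [-15.9, -5.1, 23.1]
width: 0.358
grip_force: 47.4
```

View pics/c5.png

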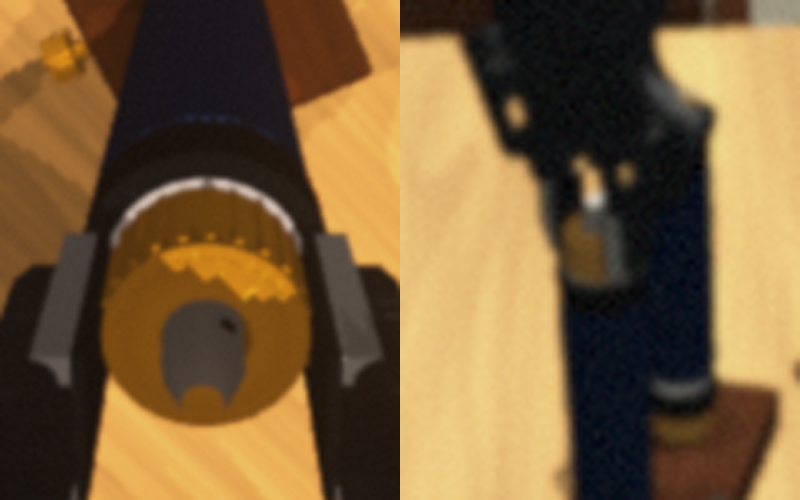

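The shaft comes up through the collar, at about (320,283) in the full wrist image, and the tyre sits flush on the roller top in the side view at about (290,172). The truck is home and still held, so I'm handing in.

```bash
python3 -c "
from workcell import bot
print(bot.finish_job())"
```

```text
the job is handed in; nothing more can be done
None
```

I handed the job in with the truck keyed over the pin, pushed to its hard stop on the bare roller, and still gripped at about 47 N with about 23 N of push; the hand-in gave no verdict, and I saw no contact with anything else on the bench.

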